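Release the board slide's lock and run the sled to its end stop

TASK

Slide the sled with the circuit board along its rail to the end stop (the end with the two rubber buffers), so that the board sits at the soldering position. The sled is locked by the black push button on it: with the fingertips press the button down from above and keep it down all the way, without letting up, until the sled has rested against the stop for a moment; then let the button come up so that it locks there, and leave everything clear. Push gently, grip nothing, and leave the solder spool, the parts box and the pliers alone.

Things in the scene. Friction and masses are not known exactly. Their poses are not given: they have to be found in the camera images.
- rail: Fixed slide frame: aluminium base 150 mm across (its x) by 324 mm long (its y), with two steel rods along y and a block at each end. Origin on the table at mid-travel, z up. The sled travels along +y to the end stop: a block 48 mm high with two round black rubber buffers on its inner face. The block at -y is plain, 42 mm high.
- stop_face (a point): Point on the face of the rubber buffers (18 mm wide, 10 mm long) of the end stop, 37 mm above the table, 135 mm from the rail's origin in its +y and 30 mm in its -x, in line with the button. The sled's leading edge lies against this face when it is home.
- board_centre (a point): Centre of the top of the green circuit board (62 mm across by 78 mm along the rail, 52 mm above the table, its parts up to 59 mm), screwed to the +x half of the aluminium sled plate, which is 150 mm across and 90 mm along the rail (45 mm either way from this point), top 44 mm above the table. The button is 64 mm from here in rail -x.
- cap_top (a point): Where to press: middle of the flat top of the black lock button, 64 mm above the table when up; its axes are the rail's. Flat top 36 mm across (x) by 45 mm along (y). Behind it (-y) a ridge 9 mm high and 7 mm thick crosses the cap, its front face 22 mm from this point: a fingertip can push against it. The cap is in a grey surround 48 mm high, on the sled's -x half.
- lock (a joint): How far the lock button is pressed down: 0 m up (sled locked), 0.010 m fully down. Spring: 4.5 N starts to move it, 7 N holds it fully down. Pressed more than 3 mm it frees the sled (5 to 9 mm is safe). Let go, it springs up and its dog catches in a toothed comb, one notch every 12 mm, the last at the end stop, with 1 mm of play.
- sled (a joint): Where the sled stands along the rail: 0 m locked at the plain end, where it starts; 0.180 m against the end stop. Unlocked, it slides with about 2 N and stays where it is left.
- solder_spool: Bystander: upright spool of solder wire, 48 mm in diameter, 40 mm high, origin at the centre of its underside. Not to be moved.
- part_box: Bystander: small cardboard parts box, 45 x 45 x 40 mm high, origin at the centre of its underside. Not to be moved.
- pliers: Bystander: pliers lying flat, about 175 mm long along their x, 52 mm wide, 12 mm high, origin under the pivot. Not to be moved.

How it is judged:
By the outcome, as a careful person would: the job done as asked, in the order asked, and still so for the second after the job is handed in, with the robot touching nothing.
It also fails if it takes over 38 s, if anything falls off the work surface, if the arm or the gripper's body presses on something with over 40 N, if the wrist force passes 120 N, or if a joint passes its speed limit or range.

ROBOT

A 6-joint arm with a two-finger parallel gripper is mounted at the origin on the work surface. World frame = base frame: x ahead of the robot, y to its left, z up, the work surface at z = 0. Lengths are in m, angles in rad, forces in N, time in s.
With the tool pointing down it reaches from about 0.35 to 1 m from the base axis. Payload 7.1 kg.
Tool frame: the origin (TCP) lies midway between the tips of the shut fingers; the grasp point (between the pads) lies 19 mm behind it (grasp_offset is the distance from the TCP to the grasp point, in m); z points along the fingers, y is the line along which they close (so a half turn about z gives the same grasp; the last joint's range is limited). The gripper opens to 85 mm and grips with 20 to 120 N. Pads are 22 mm wide; open, the fingers measure 114 mm over their backs; the gripper's body (76 mm by 85 mm) begins 54 mm behind the grasp point. The pads swing forward as they close: fully open they stand 13 mm farther back than shut.
Start: joints at [-1.172, 0.423, 1.63, -0, 1.089, -0.019], TCP at [0.254, -0.571, 0.231] pointing down, gripper open.
Joint ranges: [-3, 3], [-0.9, 2.11], [0.09, 2.58], [-1.31, 4.45], [0.11, 2.69], [-2.54, 2.54]. Speed limits (rad/s): [2.39, 2.39, 3.01, 3.14, 3.14, 3.14].

INTERFACE

Orientations are given as a 3x3 rotation matrix whose columns are the frame's x, y, z axes.
In Python, from plant import * gives the robot as it stands. The module is installed in compiled form; this text tells all that it offers. Calls block until the motion is done:
- reach(position, orientation): joint-space move of the TCP to a pose.
- move_linear(position, max_speed=0.15, orientation=None): straight line of the TCP; orientation=None keeps the orientation; max_speed is the mean speed in m/s.
- set_joints(angles): joint-space move.
- ungrasp() and close_gripper(): open the fingers fully, or close them until they stop; the grip force is fixed at half the most.
- pause(seconds).
- solve_ik(position, orientation): joint angles nearest the present ones, or None.
- observe(): the state.
- capture(name): name is "scene" or "top" or "wrist"; returns a dict with "image" (420x560x3 uint8, red, green, blue), "camera_matrix" (3x3 intrinsics, pixels), "k1" (the pictures are not rectified: a ray, as slopes to the right and down, at radius r is drawn at 1 + k1 r^2 times it, then the intrinsics apply), "world_from_camera" (4x4, takes a point from camera to world coordinates). Camera axes: x right, y down, z forward; pixel columns grow to the right and rows downward; lengths in m; the calibration is good to about 2 mm. A picture is of the moment at which its call begins. There is no depth.
A pose or a line that the arm cannot do raises Unreachable and nothing moves.
- finish_job(): hands the job in; it is judged then, once.
Trained networks look in a picture, given as the dict that the camera call returned (one of the last four; its "shot" number tells which), for a name from the list of things; names that differ only in an ending like _2 or _b are one class to them, and where a whole thing is asked for, a point or a joint stands for the part that bears it (a point fixed in the world has none). Each returns a list of dicts, best first, with "p" (0 to 1); they miss things now and then, are a little off and sometimes report something else, mostly with a low value. They report only what shows in the picture. A call takes as long as a camera call.
- search_frame(picture, name): "box" ([centre column, centre row, width, height] in pixels, round what is visible of it).
- masks_of(picture, name): "mask" (420x560 bool, what is visible of it) and "box" ([centre column, centre row, width, height] in pixels, round what is visible of it).
- landmark_of(picture, name): "at" ([column, row] in pixels: a listed point, or the origin of a listed thing).
The state is a dict: "time": time; "qpos": joint angles; "joint_vel": joint speeds; "tau": joint torques, N m; "position": TCP position; "tool_rot": TCP orientation; "force": force on the tool from outside, world axes, zero at the start; "moment": the same for the moment, N m; "width": opening from 0.0 (shut) to 1.0 (fully open); "grip_force": force on a finger pad.
Only numpy, scipy, OpenCV 4.12 (cv2) and the standard library are available. Lean on these libraries where they do the work, as an engineer would, in place of code of your own. Each camera call takes 0.05 s, during which the arm holds its last target. There are 200 camera calls.

## Working session

There is one attempt and no reset: what is moved stays moved. The work goes in short steps, each a Python script; the robot and the scene stay as the last script left them, time stands still between calls to the robot, and variables do not carry over. Pictures are saved under pics/ and viewed, at most 10 in all, crops included, and the job is handed in when it is done.

```bash
mkdir -p pics; cat > h.py <<'E'
import numpy as np, cv2
from plant import *
def ray(c,px):
    K=np.array(c["camera_matrix"]);T=np.array(c["world_from_camera"])
    d=np.array([(px[0]-K[0,2])/K[0,0],(px[1]-K[1,2])/K[1,1]]);u=d.copy()
    for _ in range(30): u=d/(1+c["k1"]*(u@u))
    return T[:3,3],T[:3,:3]@np.array([u[0],u[1],1.])
def at_z(c,px,z):
    o,d=ray(c,px); return o+d*(z-o[2])/d[2]
def proj(c,p):
    K=np.array(c["camera_matrix"]);T=np.array(c["world_from_camera"])
    q=T[:3,:3].T@(np.array(p)-T[:3,3]);u=q[:2]/q[2];u=u*(1+c["k1"]*(u@u))
    return K[:2,:2]@u+K[:2,2]
def save(c,n): cv2.imwrite(f"pics/{n}.png",c["image"][:,:,::-1])
E
python3 - <<'E'
from h import *
Z=dict(rail=0,stop_face=.037,board_centre=.052,cap_top=.064,solder_spool=0,part_box=0,pliers=0)
ims=[]
for n in("top","scene"):
    c=capture(n); ims.append(c["image"])
    for k,z in Z.items():
        for r in landmark_of(c,k)[:2]: print(n,k,round(r["p"],2),np.round(r["at"]),at_z(c,r["at"],z).round(4))
    save(c,n)
print(observe()["time"])
E
```

```text
top rail 0.7 [317. 227.] [ 0.5386 -0.0534  0.    ]
top stop_face 0.59 [237. 247.] [0.5031 0.0705 0.037 ]
top board_centre 0.69 [377. 192.] [ 0.5861 -0.1393  0.052 ]
top board_centre 0.26 [290. 307.] [ 0.4158 -0.01    0.052 ]
top cap_top 0.73 [384. 236.] [ 0.5203 -0.1462  0.064 ]
top part_box 0.69 [292. 306.] [ 0.4143 -0.0128  0.    ]
top pliers 0.93 [307. 133.] [ 0.6933 -0.0361  0.    ]
top pliers 0.55 [321. 225.] [ 0.5419 -0.0585  0.    ]
scene rail 0.74 [247. 267.] [ 0.5403 -0.0627  0.    ]
scene stop_face 0.9 [287. 210.] [0.5065 0.0633 0.037 ]
scene board_centre 0.66 [216. 293.] [ 0.5832 -0.1535  0.052 ]
scene cap_top 0.77 [191. 260.] [ 0.5084 -0.1508  0.064 ]
scene solder_spool 0.56 [180. 242.] [ 0.4114 -0.1216  0.    ]
scene part_box 0.83 [224. 216.] [ 0.4094 -0.0172  0.    ]
scene pliers 0.81 [311. 313.] [ 0.6852 -0.0425 -0.    ]
0.8
```

View pics/top.png

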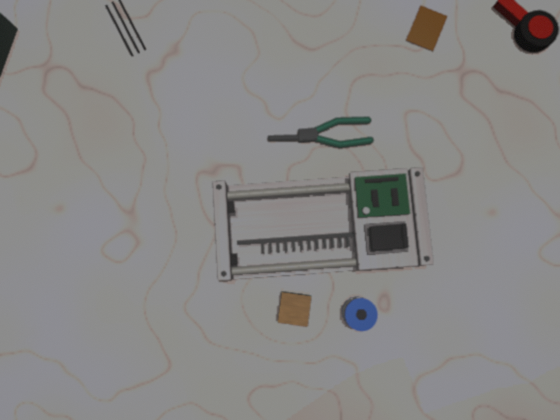

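View pics/scene.png

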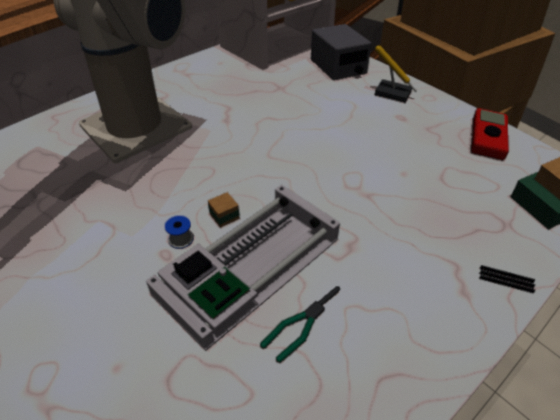

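The top view shows the buffers on the left block (column 232, rows 207 and 260), so +y points image-left. The sled and black cap are at the right, at (388,237). The spool at (360,314) and box at (294,309) are on the robot side. The scene view agrees. Next I get the yaw from the block screws, then take a closer look from above the cap.

```bash
python3 - <<'E'
from h import *
c=capture("top")
L=[at_z(c,p,.048) for p in((219,187),(224,273))];R=[at_z(c,p,.042) for p in((417,174),(427,258))]
for p in L+R: print(p.round(4))
m=(sum(L)-sum(R))/2; yv=m[:2]/np.hypot(*m[:2]); print("len",np.hypot(*m[:2]),"y",yv)
x1=(L[0]-L[1]+R[0]-R[1])[:2]; print("x",x1/np.hypot(*x1), "origin",(sum(L)+sum(R))[:2]/4)
print(at_z(c,(388,237),.064))
Y=np.array([*yv,0]);z=np.array([0,0,-1.]);Rt=np.column_stack([np.cross(Y,z),Y,z])
P=np.array([.512,-.152,.22])
for s in(1,-1):
    Rs=Rt*np.array([s,s,1]); print(s,solve_ik(P,Rs))
close_gripper()
q=[solve_ik(P,Rt*np.array([s,s,1])) for s in(1,-1)]
s=min((1,-1),key=lambda s:abs(q[0 if s==1 else 1][5]) if q[0 if s==1 else 1] is not None else 9)
reach(P,Rt*np.array([s,s,1]))
w=capture("wrist");save(w,"w1")
for k,zz in(("cap_top",.064),("board_centre",.052)):
    for r in landmark_of(w,k)[:2]: print(k,r["p"],r["at"],at_z(w,r["at"],zz).round(4))
o=observe();print(o["time"],o["force"],o["position"],o["width"])
E
```

```text
[0.5929 0.099  0.048 ]
[0.4642 0.0881 0.048 ]
[ 0.6172 -0.2033  0.042 ]
[ 0.489  -0.2145  0.042 ]
len 0.30339797065329965 y [-0.08092515  0.99672018]
x [0.9963141  0.08578003] origin [ 0.54085543 -0.05767443]
[ 0.5183239  -0.15155669  0.064     ]
1 [-3.10870256e-01  3.04815250e-01  1.84043172e+00 -4.44089210e-16
  9.96345686e-01 -1.96268032e+00]
-1 [-3.10870256e-01  3.04815250e-01  1.84043172e+00 -4.44089210e-16
  9.96345686e-01  1.17891233e+00]
cap_top 0.85 [276.9, 187.9] [ 0.5185 -0.1458  0.064 ]
board_centre 0.82 [282.1, 120.7] [ 0.5812 -0.1458  0.052 ]
3.5583 [-0.1219521  -0.08442817 -0.75314503] [ 0.51195405 -0.15276968  0.21999419] 0.0004954936982919897
```

View pics/w1.png

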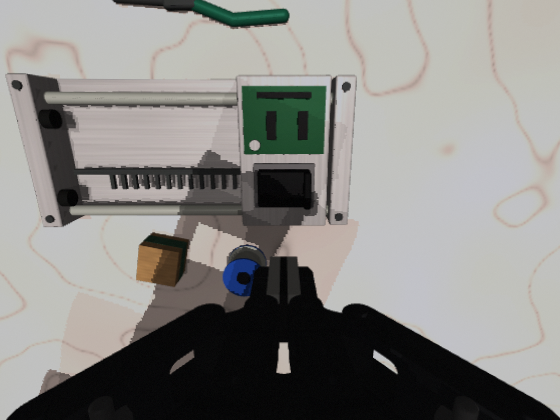

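The wrist view shows the cap at about (284,188) with its ridge on the right (-y). Both measurements agree to within 4 mm, and the board–button spacing and rail length fit. I'll press, then start the slide.

```bash
cat >> h.py <<'E'
Yv=np.array([-.083,.9965,0]);Yv/=np.linalg.norm(Yv);Xv=np.array([Yv[1],-Yv[0],0])
cap=np.array([.5175,-.148,0])
def F(): return np.array(observe()["force"])
def rep(t):
    o=observe();p=np.array(o["position"]);f=np.array(o["force"])-F0
    print(t,round(o["time"],2),"y",round((p-cap)@Yv,4),"x",round((p-cap)@Xv,4),"z",p[2].round(4),"F",(f@Xv).round(2),(f@Yv).round(2),f[2].round(2))
F0=np.zeros(3)
E
python3 - <<'E'
import h
from h import *
P=lambda y,z:cap+Yv*y+np.array([0,0,z])
move_linear(P(-.003,.085),.15);pause(.2);h.F0=F();print(h.F0)
move_linear(P(-.003,.069),.04);rep("near")
zc=None
z=.069
if (F()-h.F0)[2]<1.5:
  while z>.052:
    z-=.001;move_linear(P(-.003,z),.02);f=(F()-h.F0)[2]
    if zc is None and f>1.5: zc=z;rep("contact")
    if zc and (zc-z>=.0075 or f>9): break
rep("down")
if zc and .060<zc<.068:
  move_linear(P(.027,z),.04);pause(.1);rep("slid")
  print(z,zc)
save(capture("wrist"),"w2");c=capture("top")
for k,zz in(("cap_top",z),("board_centre",.052)):
    for r in landmark_of(c,k)[:1]: p=at_z(c,r["at"],zz);print(k,r["p"],(p-cap)@Yv)
E
```

```text
[-0.11092229 -0.19135127 -0.19057858]
near 5.36 y -0.0029 x -0.0002 z 0.0686 F 0.55 -0.3 0.19
contact 6.61 y -0.0031 x 0.0001 z 0.0641 F 0.25 0.42 1.84
down 8.61 y -0.003 x 0.0001 z 0.0562 F 0.07 0.55 5.82
slid 9.61 y 0.0271 x 0.0002 z 0.0562 F -0.3 1.52 5.44
0.055999999999999994 0.064
board_centre 0.85 0.030562942374337182
```

View pics/w2.png

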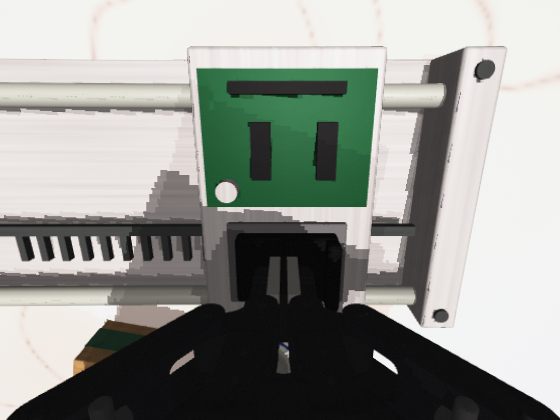

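The sled followed the fingers: there is now a gap of about 30 mm between its right edge (column 385) and the plain block (column 430). The tips sit on the cap at (283,265). I'll continue to the stop, then creep until contact.

```bash
python3 - <<'E'
import h
from h import *
h.F0=np.array([-.11,-.19,-.19])
P=lambda y,z:cap+Yv*y+np.array([0,0,z])
z=.056
for y in(.08,.13,.168): move_linear(P(y,z),.05);rep("s")
while y<.186:
    y+=.002;move_linear(P(y,z),.02);rep("c")
    if (F()-h.F0)@Yv<-2.2: break
pause(.5);rep("rest")
save(capture("wrist"),"w3");c=capture("top");save(c,"t3")
for k,zz in(("cap_top",z),("board_centre",.052)):
    for r in landmark_of(c,k)[:1]: p=at_z(c,r["at"],zz);print(k,r["p"],(p-cap)@Yv)
E
```

```text
s 11.02 y 0.0801 x 0.0003 z 0.0562 F -0.34 0.65 6.08
s 12.17 y 0.1301 x 0.0003 z 0.0562 F -0.04 0.73 5.71
s 13.07 y 0.1682 x 0.0004 z 0.0562 F 0.52 1.03 6.18
c 13.32 y 0.1701 x 0.0004 z 0.0562 F 0.73 0.91 5.38
c 13.57 y 0.172 x 0.0004 z 0.0562 F 0.3 0.4 6.77
c 13.82 y 0.174 x 0.0004 z 0.0562 F -0.35 -0.18 5.67
c 14.07 y 0.176 x 0.0004 z 0.0562 F 0.12 0.65 6.07
c 14.32 y 0.1778 x 0.0004 z 0.0562 F -0.91 -2.47 6.43
rest 14.82 y 0.1778 x 0.0004 z 0.0562 F 0.59 -1.11 6.72
```

View pics/w3.png

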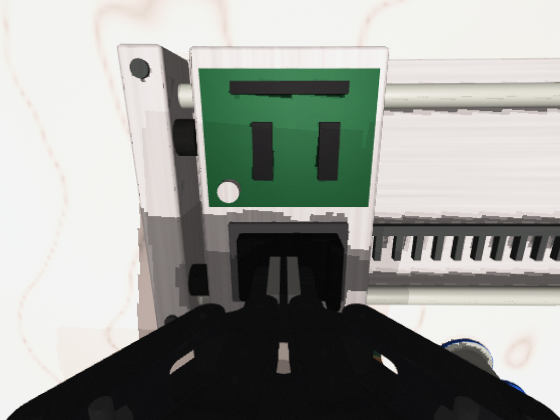

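The plate's leading edge (column 190) is against the buffers at (187,137) and (198,279), and a reaction force has appeared. I'll nudge 1.5 mm more to confirm, rest, then lift straight up.

```bash
python3 - <<'E'
import h
from h import *
h.F0=np.array([-.11,-.19,-.19])
P=lambda y,z:cap+Yv*y+np.array([0,0,z])
for y in(.1790,.1802): move_linear(P(y,.056),.02);rep("n")
pause(.8);rep("rest")
move_linear(P(.1802,.08),.04)
move_linear(P(.1802,.2),.15);pause(.3);rep("up")
w=capture("wrist");save(w,"w4")
for k,zz in(("cap_top",.064),("board_centre",.052)):
    for r in landmark_of(w,k)[:1]: p=at_z(w,r["at"],zz);print(k,r["p"],(p-cap)@Yv,(p-cap)@Xv)
E
```

```text
n 15.28 y 0.1786 x 0.0003 z 0.0562 F 1.89 -2.7 6.85
n 15.53 y 0.1798 x 0.0004 z 0.0562 F -0.36 -2.99 6.19
rest 16.32 y 0.1798 x 0.0004 z 0.0562 F -0.1 -3.2 6.69
up 18.32 y 0.1802 x -0.0003 z 0.1993 F 0.41 0.88 -0.35
cap_top 0.62 0.18022044340328583 0.00334636235641455
board_centre 0.9 0.1747871486464296 0.06473347909565717
```

View pics/w4.png

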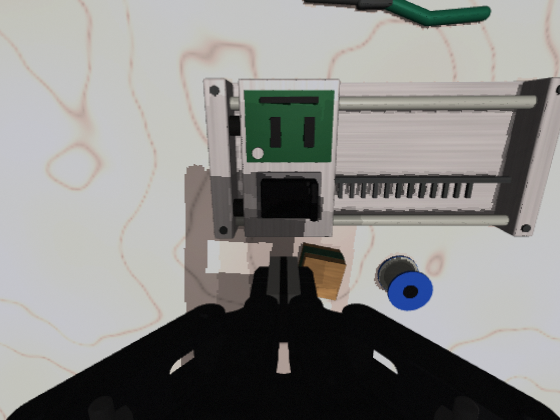

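The sled's edge (column 240) is against the buffers at (236,126) and (238,207). The cap is up, the box and spool are untouched, and the arm is clear.

```bash
python3 -c "
from plant import *
print(finish_job())"
```

```text
the job is handed in; nothing more can be done
None
```

I pressed the button, slid the sled to the stop, let it rest there and released the button to lock it. The arm is clear, the bystanders were left alone, and the job was handed in at about 18 s.

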